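Dispense one lens block and slide it onto the mat

ROBOT

A 6-joint arm with a two-finger parallel gripper is mounted at the origin on the work surface. World frame = base frame: x ahead of the robot, y to its left, z up, the work surface at z = 0. Lengths are in m, angles in rad, forces in N, time in s.
With the tool pointing down it reaches from about 0.3 to 0.75 m from the base axis. Payload 8.5 kg.
Tool frame: the origin (TCP) lies midway between the tips of the shut fingers; the grasp point (between the pads) lies 19 mm behind it; z points along the fingers, y is the line along which they close (so a half turn about z gives the same grasp; the last joint's range is limited). The gripper opens to 85 mm and grips with 20 to 120 N. Pads are 22 mm wide; open, the fingers measure 114 mm over their backs; the gripper's body (76 mm by 85 mm) begins 54 mm behind the grasp point. The pads swing forward as they close: fully open they stand 13 mm farther back than shut.
Start: joints at [1.064, 0.381, 1.297, -0, 1.464, -0.215], TCP at [0.158, 0.527, 0.231] pointing down, gripper open.
Joint ranges: [-3.11, 3.11], [-0.89, 2.33], [0.22, 2.48], [-1.42, 4.56], [0.17, 2.85], [-2.88, 2.88]. Speed limits (rad/s): [2.39, 2.39, 3.14, 3.14, 3.14, 3.14].

INTERFACE

Orientations are given as a rotation vector (axis times angle).
In Python, from station import * gives the robot as it stands.
- The arm moves only by the shell command python3 -m handwheel 'ROWS' [FORCE]. ROWS is JSON, a list of rows, each a list of 7 numbers: the turn, a rotation vector about the tool's x, y, z in rad, then the shift along the tool's x, y, z in mm, then the gripper command: -1 is shut, 1 is fully open, values between are in proportion. In form: [[rx, ry, rz, dx, dy, dz, fingers], ...]. A call has 1 to 12 rows; each row is the pose to reach, as a shift and turn from the pose commanded when the call began, along the tool's axes at that moment; what a row does not reach only later rows make up. A row lasts 1/12 s, in which the tool goes at most 41.7 mm and 7.16 degrees, less where a joint would pass 70% of its speed; a pose out of reach is approached as far as the arm can. A call with a gripper value outside its range is refused whole. The fingers move at their own pace and stop on an object; FORCE is the grip in N (left out, the last holds). Time passes only in rows, so rows that repeat a pose let the fingers close. It gives the time, the measured TCP pose, the force, the opening and the grip force at its end, in the units of the state.
- read_state(): the state, without advancing time (a new reading comes with each control period).
- grab_frame(name): name is "side" or "top"; returns a dict with "frame" (384x512x3 uint8, red, green, blue), "camera_matrix" (3x3 intrinsics, pixels), "eye" and "attitude" of the camera in the world. Camera axes: x right, y up, looking along -z (the intrinsics and any distortion apply to the point x, -y, -z); pixel columns grow to the right and rows downward; lengths in m; the calibration is good to about 2 mm. A picture is of the moment at which its call begins. There is no depth.
- finish_job(): hands the job in; it is judged then, once.
The state is a dict: "t": time; "joint_positions": joint angles; "joint_vel": joint speeds; "effort": joint torques, N m; "tool_pos": TCP position; "orientation": TCP orientation; "wrist_force": force on the tool from outside, world axes, zero at the start; "moment": the same for the moment, N m; "grip_width": finger opening in m; "grasp_force": force on a finger pad.
Only numpy, scipy, OpenCV 4.12 (cv2) and the standard library are available. Lean on these libraries where they do the work, as an engineer would, in place of code of your own. Each camera call takes 0.05 s, during which the arm holds its last target. There are 200 camera calls.

TASK

Press the dispenser's plunger fully down once and let it come back up, so that a single lens block is pushed out onto the counter. Then push that block aside, sliding it over the counter until it lies wholly on the square rubber mat. Only push it, never lift it; leave the other blocks in the dispenser and the things round about where they are.

Things in the scene. Friction and masses are not known exactly. Their poses are not given: they have to be found in the camera images.
- dispenser: Fixed dispenser. Origin on the counter under the axis of its open-topped aluminium magazine (57 mm square, 42 mm high) holding a stack of blocks; z up. +x is the outlet direction: the front wall (outer face at x = 27 mm) has a slot 16 mm high at the counter. Behind it, x = -32 to -126 mm, a white housing, 60 mm wide, 79 mm high, carries the plunger; low feet reach 48 mm either side.
- plunger_top (a point): Centre of the top face of the plunger's round black cap (38 mm diameter, 12 mm thick), 80 mm behind the magazine axis (dispenser x = -80 mm), 132 mm above the counter when up. It moves with the plunger.
- plunger (a joint): Plunger travel in m: 0 up, 0.032 down on its stop. Spring 2 N at first, 5 N fully down; with the friction of the stack it takes up to 7 N, over 9 N means it is on the stop. Each mm drives a pusher 2.6 mm along the dispenser's +x, sliding the lowest block out, its centre to about 78 mm from the magazine axis (more if fast). Released, it rises and the stack drops one place; each press ejects one.
- block_a: The lowest lens block, the one that comes out first: white plastic disc 44 mm diameter, 13 mm thick, about 25 g, lying flat. Origin at the centre of its underside, z up.
- block_b: Second block in the stack, the same disc, starts 13 mm higher, drops to the counter inside the magazine when the first has left. Origin at the centre of its underside.
- block_c: Third and top block of the stack, same disc. Origin at the centre of its underside.
- mat: Thin square rubber mat, 90 x 90 mm, x and y along its edges, lying on the counter to the left or the right of the outlet. It lies flush (no step to slide over). Origin at its centre.
- lap: Bystander: loose domed aluminium polishing lap, 68 mm diameter, 30 mm high, on the other side of the outlet from the mat. Origin at the centre of its underside.
- jar: Bystander: small loose jar, 56 mm diameter, 75 mm high, standing beside the dispenser. Origin at the centre of its underside.
- wrench: Bystander: loose wrench 130 mm long lying on the counter beside the dispenser. Origin at the middle of its underside, x along it.
Mind the look-alikes: they are no part of the job. Leave any brown look-alike of the block_c alone. There is more than one size of the dispenser; the one meant has the size given above.

How it is judged:
By the outcome, as a careful person would: the job done as asked, in the order asked, and still so for the second after the job is handed in, with the robot touching nothing.
It also fails if it takes over 48 s, if anything falls off the work surface, if the arm or the gripper's body presses on something with over 40 N, if the wrist force passes 120 N, or if a joint passes its speed limit or range.

## Working session

There is one attempt and no reset: what is moved stays moved. The work goes in short steps, Python scripts to look and compute and a shell command to move; the robot and the scene stay as the last step left them, time stands still between calls to the robot, and variables do not carry over. Pictures are saved under pics/ and viewed, at most 10 in all, crops included, and the job is handed in when it is done.

```bash
mkdir -p pics; cat > h.py <<'E'
from station import *
import numpy as np, cv2
from scipy.spatial.transform import Rotation as R
def cam(n):
    d=grab_frame(n); return d
def att(d):
    a=np.array(d["attitude"],float)
    return a if a.shape==(3,3) else (R.from_rotvec(a).as_matrix() if a.size==3 else R.from_quat(a).as_matrix())
def save(n,f):
    d=grab_frame(n); cv2.imwrite("pics/"+f,cv2.cvtColor(d["frame"],cv2.COLOR_RGB2BGR)); np.save("pics/"+f+".npy",d,allow_pickle=True); return d
def ray(d,u,v):
    K=np.array(d["camera_matrix"]); c=np.linalg.inv(K)@[u,v,1]
    return att(d)@np.array([c[0],-c[1],-c[2]])
def at(d,u,v,z):
    e=np.array(d["eye"]); r=ray(d,u,v); return e+r*(z-e[2])/r[2]
def pix(d,p):
    q=att(d).T@(np.array(p)-np.array(d["eye"])); q=np.array(d["camera_matrix"])@[q[0],-q[1],-q[2]]; return q[:2]/q[2]
E
python3 - <<'E'
from h import *
for n in("top","side"):
    d=save(n,n+"0.png"); print({k:(v if k!="frame" else 0) for k,v in d.items()})
print(read_state())
E
```

```text
{'frame': 0, 'camera_matrix': array([[375.08387652,   0.        , 249.61049284],
       [  0.        , 375.08387652, 188.70413791],
       [  0.        ,   0.        ,   1.        ]]), 'eye': array([0.46681477, 0.0293941 , 0.7686418 ]), 'attitude': array([ 0.08765119, -0.10719945, -1.573997  ])}
{'frame': 0, 'camera_matrix': array([[498.46028125,   0.        , 263.89466115],
       [  0.        , 498.46028125, 193.01870278],
       [  0.        ,   0.        ,   1.        ]]), 'eye': array([-0.02040426, -0.71749233,  0.69385426]), 'attitude': array([ 0.96313502, -0.33422848, -0.63306102])}
{'t': 0.1, 'joint_positions': array([ 1.06371798e+00,  3.81134838e-01,  1.29817369e+00, -9.84506621e-06,
        1.46359266e+00, -2.15263844e-01]), 'joint_vel': array([-1.93674102e-03, -4.09280339e-04, -3.90291987e-03,  4.34531845e-04,
       -1.80208558e-03,  8.77073342e-05]), 'effort': array([ 4.45237529e-03, -4.49219191e+01, -2.31655973e+01, -1.28489705e-04,
        3.66830020e-03, -1.30718664e-05]), 'tool_pos': array([0.15808401, 0.52651563, 0.23077398]), 'orientation': array([-4.56688836e-01, -3.10776260e+00,  1.92798960e-03]), 'wrist_force': array([ 0.63768814,  0.1310774 , -0.0635291 ]), 'moment': array([-0.00618002,  0.00987294,  0.00791799]), 'grasp_force': 0.0, 'grip_width': 0.08549015604838925}
```

View pics/top0.png

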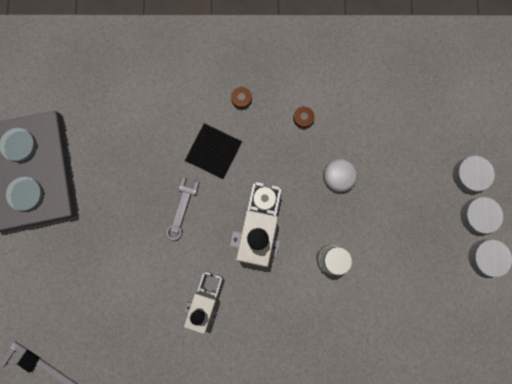

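View pics/side0.png

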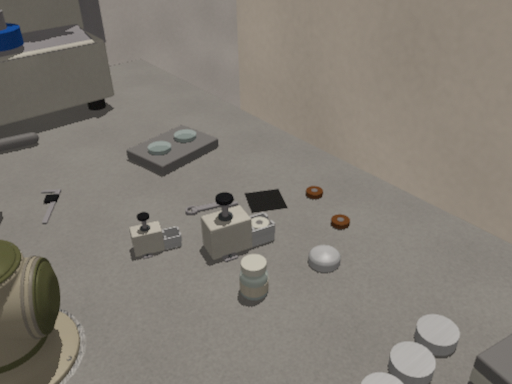

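The top view shows the large dispenser with its magazine at about (265,198) and its cap at (258,239). The mat is at (213,151), the lap at (340,176), the jar at (337,261) and the wrench at (182,210). The side view agrees: cap (225,199), magazine (259,229), mat (266,200).

```bash
python3 - <<'E'
from h import *
T=np.load("pics/top0.png.npy",allow_pickle=True).item();S=np.load("pics/side0.png.npy",allow_pickle=True).item()
def blob(d,x0,y0,x1,y1,th):
    g=d["frame"].max(2)[y0:y1,x0:x1]; m=(g<th).astype(np.uint8)
    n,l,s,c=cv2.connectedComponentsWithStats(m); i=1+np.argmax(s[1:,4]); 
    ct=cv2.findContours((l==i).astype(np.uint8),0,2)[0][0]
    return c[i]+[x0,y0],s[i,4],cv2.boxPoints(cv2.minAreaRect(ct))+[x0,y0]
c,a,b=blob(T,175,115,250,185,40); print("mat",c,a); P=np.array([at(T,*q,0)[:2] for q in b]); print(P,P.mean(0),np.linalg.norm(P-np.roll(P,1,0),axis=1), at(T,*c,0))
c2,a2,b2=blob(S,240,185,292,215,40); print("mat side",c2,a2,at(S,*c2,0))
c,a,b=blob(T,243,222,274,255,40); print("cap top",c,a,at(T,*c,.13))
cap=at(T,*c,.13)
print("cap->side px",pix(S,cap), [at(S,225,199,z) for z in(.13,)])
cb=blob(S,212,190,238,208,45);print("cap side",cb[0],cb[1],at(S,*cb[0],.13))
print("block c",at(T,264.5,198,.039),"mag",at(S,259,223,.039))
for n,q,z in (("lap",(340,176),.015),("jar",(337,261),.075),("wr1",(189,185),.005),("wr2",(174,233),.005)): print(n,at(T,*q,z))
for n,f in(("T",T["frame"][100:270,160:360]),("S",S["frame"][175:275,180:310])): 
    cv2.imwrite(f"pics/c{n}.png",cv2.cvtColor(cv2.resize(f,None,fx=4 if n=="T" else 6,fy=4 if n=="T" else 6,interpolation=2),4))
E
```

```text
mat [213.12684366 150.74277286] 1695
[[0.62296022 0.1527631 ]
 [0.7026058  0.11482399]
 [0.66265087 0.03738988]
 [0.58391753 0.07614827]] [0.6430336  0.09528131] [0.08598932 0.08822015 0.0871346  0.08775621] [0.64284663 0.0952559  0.        ]
mat side [265.22082019 200.47949527] 634 [0.64079706 0.09456373 0.        ]
cap top [257.63009404 239.11912226] 319 [0.46054953 0.00818473 0.13      ]
cap->side px [224.08654802 196.81577884] [array([4.57185643e-01, 2.38113663e-04, 1.30000000e-01])]
cap side [223.86627907 198.58139535] 172 [0.45631536 0.00303328 0.13      ]
block c [ 0.53925987 -0.00897765  0.039     ] mag [ 0.53536388 -0.01214535  0.039     ]
lap [ 0.58595266 -0.16480901  0.015     ]
jar [ 0.41951986 -0.13819304  0.075     ]
wr1 [0.57018246 0.14382067 0.005     ]
wr2 [0.4726183  0.17267525 0.005     ]
```

View pics/cT.png

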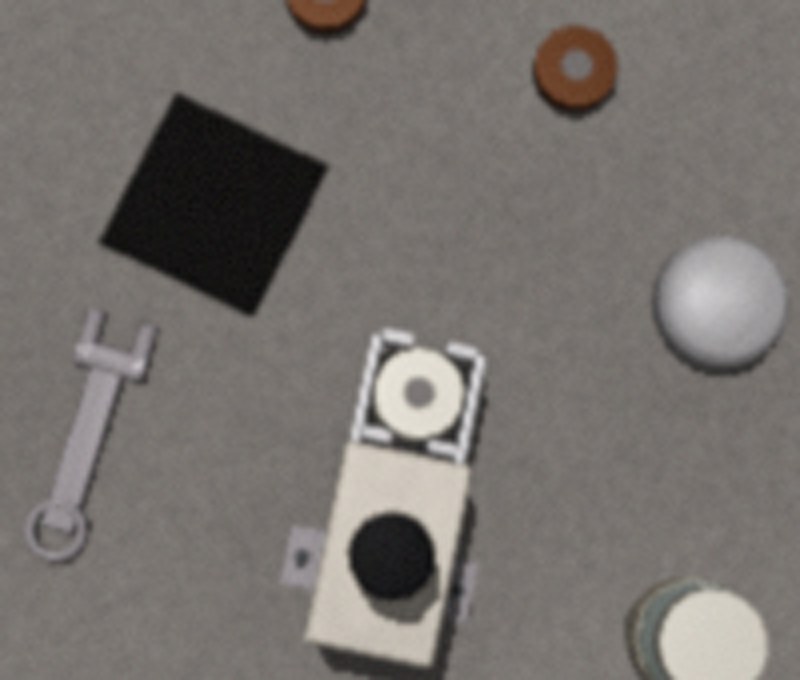

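The crop confirms the layout. The cap is 81 mm from the magazine axis (80 expected), the mat sides measure about 87 mm (90 expected), and the axis direction is about (0.977,-0.21). Next I move above the cap with the fingers shut.

```bash
cat >> h.py <<'E'
def go(p,ydir=None):
    "mm shift in tool axes (and tool-z turn so that tool y lies along ydir), from the present pose"
    s=read_state(); M=R.from_rotvec(s["orientation"]).as_matrix()
    print("t",round(s["t"],2),"pos",s["tool_pos"].round(4),"F",s["wrist_force"].round(1),"w",round(s["grip_width"],4),"q",s["joint_positions"].round(2),"toolxy",M[:,:2].round(3).tolist())
    print("shift mm",(M.T@(np.array(p)-s["tool_pos"])*1000).round(1))
    if ydir is not None:
        y=M.T@np.array([*ydir,0]); a=np.arctan2(-y[0],y[1]); print("rz",round(a,3),"or",round(a-np.sign(a)*np.pi,3))
E
python3 -c "
from h import *
go([.4585,.0055,.16],[.97,-.23])"
```

```text
t 0.1 pos [0.1581 0.5265 0.2308] F [ 0.6  0.1 -0.1] w 0.0855 q [ 1.06  0.38  1.3  -0.    1.46 -0.22] toolxy [[-0.958, 0.288], [0.288, 0.958], [0.0, -0.001]]
shift mm [-437.6 -412.5   71.2]
rz 1.512 or -1.63
```

```bash
python3 -m handwheel '[[0,0,1.512,-438,-412,20,-1],[0,0,1.512,-438,-412,20,-1],[0,0,1.512,-438,-412,20,-1],[0,0,1.512,-438,-412,20,-1],[0,0,1.512,-438,-412,20,-1],[0,0,1.512,-438,-412,20,-1],[0,0,1.512,-438,-412,20,-1],[0,0,1.512,-438,-412,20,-1],[0,0,1.512,-438,-412,20,-1],[0,0,1.512,-438,-412,20,-1],[0,0,1.512,-438,-412,20,-1],[0,0,1.512,-438,-412,20,-1]]' 40; python3 -c "
from h import *
go([.4585,.0055,.145],[.97,-.23])"
```

```text
t: 1.1
tool_pos: [0.4087, 0.092, 0.2146]
orientation: [-2.459, -1.955, 0.0]
wrist_force: [0.3, 0.3, -0.4]
grip_width: 0.0004
grasp_force: 0.0
t 1.1 pos [0.4087 0.092  0.2146] F [ 0.3  0.3 -0.4] w 0.0004 q [-0.06  0.17  1.66  0.    1.32  0.16] toolxy [[0.225, 0.974], [0.974, -0.225], [0.0, -0.0]]
shift mm [-73.1  68.   69.6]
rz 0.005 or -3.136
```

```bash
python3 -m handwheel '[[0,0,0,0,0,0,-1],[0,0,0,0,0,0,-1],[0,0,0,0,0,0,-1]]'; python3 -c "
from h import *
go([.4585,.0055,.145],[.97,-.23])"
```

```text
t: 1.35
tool_pos: [0.4079, 0.0942, 0.2144]
orientation: [-2.452, -1.963, 0.001]
wrist_force: [-0.5, -0.1, 0.3]
grip_width: 0.0003
grasp_force: 0.0
t 1.35 pos [0.4079 0.0942 0.2144] F [-0.5 -0.1  0.3] w 0.0003 q [-0.06  0.17  1.66  0.    1.32  0.16] toolxy [[0.219, 0.976], [0.976, -0.219], [0.0, -0.001]]
shift mm [-75.5  68.8  69.4]
rz 0.012 or -3.13
```

```bash
python3 -m handwheel '[[0,0,0.01,-38,34,20,-1],[0,0,0.01,-75.5,69,40,-1],[0,0,0.01,-75.5,69,60,-1],[0,0,0.01,-75.5,69,69,-1],[0,0,0.01,-75.5,69,69,-1],[0,0,0.01,-75.5,69,69,-1],[0,0,0.01,-75.5,69,69,-1]]'; python3 - <<'E'
from h import *
go([.4585,.0055,.098],[.97,-.23])
T=save("top","t1.png");S=save("side","s1.png")
a=cv2.resize(T["frame"][185:285,210:310],None,fx=4,fy=4,interpolation=2);b=cv2.resize(S["frame"][160:260,175:275],None,fx=4,fy=4,interpolation=2)
cv2.imwrite("pics/both1.png",np.hstack([a,b])[:,:,::-1]); print(pix(T,read_state()["tool_pos"]),pix(S,read_state()["tool_pos"]))
E
```

```text
t: 1.93
tool_pos: [0.4591, 0.0066, 0.1467]
orientation: [2.459, 1.953, 0.001]
wrist_force: [-0.2, 0.3, 0.7]
grip_width: 0.0001
grasp_force: 0.0
t 1.93 pos [0.4591 0.0066 0.1467] F [-0.2  0.3  0.7] w 0.0001 q [-0.24  0.31  1.68  0.    1.15 -0.02] toolxy [[0.226, 0.974], [0.974, -0.226], [0.0, 0.001]]
shift mm [-1.2 -0.4 48.7]
rz 0.004 or -3.137
[259.12083609 240.03507048] [223.64754348 190.56321643]
```

View pics/both1.png

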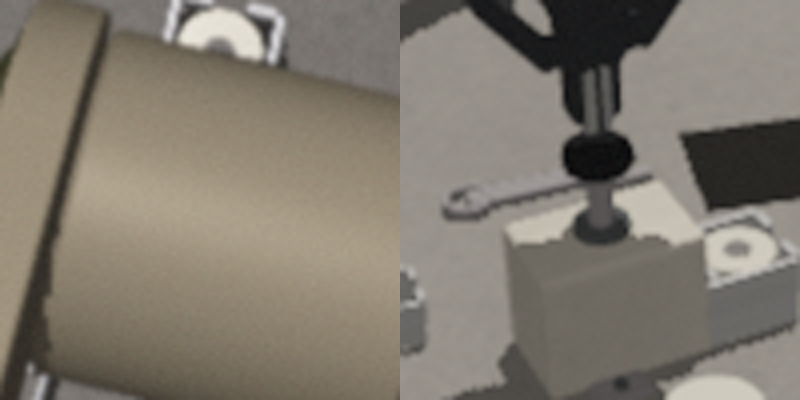

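The side view shows the shut fingertips centred above the cap, with a few mm of gap. I press slowly.

```bash
python3 -m handwheel '[[0,0,0,-1,0,6,-1],[0,0,0,-1,0,12,-1],[0,0,0,-1,0,15,-1],[0,0,0,-1,0,18,-1],[0,0,0,-1,0,21,-1],[0,0,0,-1,0,24,-1],[0,0,0,-1,0,27,-1],[0,0,0,-1,0,30,-1],[0,0,0,-1,0,33,-1],[0,0,0,-1,0,36,-1],[0,0,0,-1,0,39,-1],[0,0,0,-1,0,41,-1]]'
```

```text
t: 3.03
tool_pos: [0.4587, 0.0045, 0.1044]
orientation: [-2.462, -1.95, 0.0]
wrist_force: [-2.6, 3.8, 5.9]
grip_width: -0.0001
grasp_force: 3.0
```

```bash
python3 -m handwheel '[[0,0,0,0,0,2,-1],[0,0,0,0,0,4,-1],[0,0,0,0,0,5,-1],[0,0,0,0,0,5,-1]]'
```

```text
t: 3.37
tool_pos: [0.4587, 0.0045, 0.1]
orientation: [-2.462, -1.95, -0.0]
wrist_force: [-3.7, 3.2, 10.4]
grip_width: -0.0001
grasp_force: 4.9
```

```bash
python3 -m handwheel '[[0,0,0,0,0,1,-1],[0,0,0,0,0,1,-1]]'; python3 -m handwheel '[[0,0,0,0,0,-4,-1],[0,0,0,0,0,-8,-1],[0,0,0,0,0,-12,-1],[0,0,0,0,0,-16,-1],[0,0,0,0,0,-20,-1],[0,0,0,0,0,-24,-1],[0,0,0,0,0,-28,-1],[0,0,0,0,0,-32,-1],[0,0,0,0,0,-36,-1],[0,0,0,0,0,-50,-1],[0,0,0,0,0,-80,-1],[0,0,0,0,0,-110,-1]]'; python3 -c "
from h import *
go([.60,-.09,.21])"
```

```text
t: 3.53
tool_pos: [0.4588, 0.0045, 0.0998]
orientation: [2.462, 1.951, 0.001]
wrist_force: [-6.6, 3.7, 19.8]
grip_width: 0.0001
grasp_force: 10.2
t: 4.53
tool_pos: [0.4583, 0.0044, 0.2094]
orientation: [-2.461, -1.949, 0.002]
wrist_force: [0.9, 0.1, 0.4]
grip_width: -0.0001
grasp_force: 0.0
t 4.53 pos [0.4583 0.0044 0.2094] F [0.9 0.1 0.4] w -0.0001 q [-0.25  0.24  1.57 -0.    1.33 -0.02] toolxy [[0.229, 0.973], [0.973, -0.229], [-0.0, -0.002]]
shift mm [-59.5 159.5  -1. ]
```

The force rose sharply to 20 N at z = 0.100, so the plunger reached its stop, and it has now been released. Next I check the block.

```bash
python3 - <<'E'
from h import *
T=save("top","t2.png");S=save("side","s2.png")
a=cv2.resize(T["frame"][110:240,190:320],None,fx=3,fy=3,interpolation=2);b=cv2.resize(S["frame"][165:295,200:330],None,fx=3,fy=3,interpolation=2)
cv2.imwrite("pics/both2.png",np.hstack([a,b])[:,:,::-1]); print(pix(T,[.613,-.027,.013]),pix(S,[.613,-.027,.013]))
E
```

```text
[272.23840562 163.39312334] [289.28295152 222.20722057]
```

View pics/both2.png

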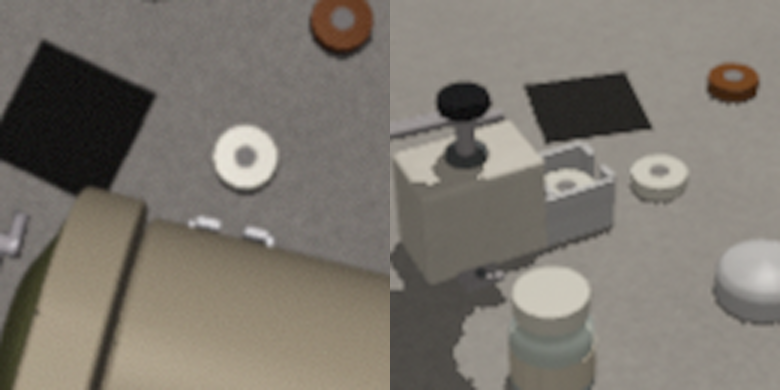

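The top view shows the block at px (271.7,162.3), and the side view shows it at (290,222). Both match the expected outlet position of about (0.614,-0.026). The plunger is up and the remaining blocks are in the magazine. The push direction to the mat centre is almost exactly tool +x.

```bash
python3 - <<'E'
from h import *
T=np.load("pics/t2.png.npy",allow_pickle=True).item();S=np.load("pics/s2.png.npy",allow_pickle=True).item()
b=(at(T,271.7,162.3,.013)+at(S,290,222.3,.013))/2; print(at(T,271.7,162.3,.013),at(S,290,222.3,.013))
m=np.array([.642,.095]); u=m-b[:2]; L=np.linalg.norm(u); u/=L; print(b,u,L)
go([*(b[:2]-.052*u),.06],[u[1],-u[0]])
E
```

```text
[ 0.61528129 -0.02592656  0.013     ] [ 0.61402449 -0.02834269  0.013     ]
[ 0.61465289 -0.02713462  0.013     ] [0.21849927 0.97583711] 0.12515882216245405
t 4.63 pos [0.4607 0.0039 0.2128] F [ 0.5 -0.5 -0.2] w -0.0001 q [-0.25  0.24  1.57 -0.    1.33 -0.02] toolxy [[0.229, 0.973], [0.973, -0.229], [-0.0, 0.008]]
shift mm [-47.  156.3 154.1]
rz -0.011 or 3.131
```

```bash
python3 -m handwheel '[[0,0,-0.011,-12,39,0,-0.44],[0,0,-0.011,-24,78,0,-0.44],[0,0,-0.011,-36,117,10,-0.44],[0,0,-0.011,-47,156,40,-0.44],[0,0,-0.011,-47,156,80,-0.44],[0,0,-0.011,-47,156,115,-0.44],[0,0,-0.011,-47,156,150,-0.44],[0,0,-0.011,-47,156,150,-0.44],[0,0,-0.011,-47,156,150,-0.44],[0,0,-0.011,-47,156,150,-0.44],[0,0,-0.011,-47,156,150,-0.44],[0,0,-0.011,-47,156,150,-0.44]]'; python3 - <<'E'
from h import *
go([.6033,-.0779,.004],[.976,-.2185])
S=save("side","s3.png")
cv2.imwrite("pics/s3c.png",cv2.resize(S["frame"][150:300,210:360],None,fx=4,fy=4,interpolation=2)[:,:,::-1])
E
```

```text
t: 5.63
tool_pos: [0.6009, -0.0774, 0.0611]
orientation: [2.449, 1.962, 0.003]
wrist_force: [-0.8, 0.5, 0.4]
grip_width: 0.0241
grasp_force: 0.0
t 5.63 pos [ 0.6009 -0.0774  0.0611] F [-0.8  0.5  0.4] w 0.0241 q [-0.32  0.64  1.37 -0.    1.13 -0.1 ] toolxy [[0.218, 0.976], [0.976, -0.218], [-0.0, 0.004]]
shift mm [ 0.   2.2 57.1]
rz 0.0 or -3.141
```

View pics/s3c.png

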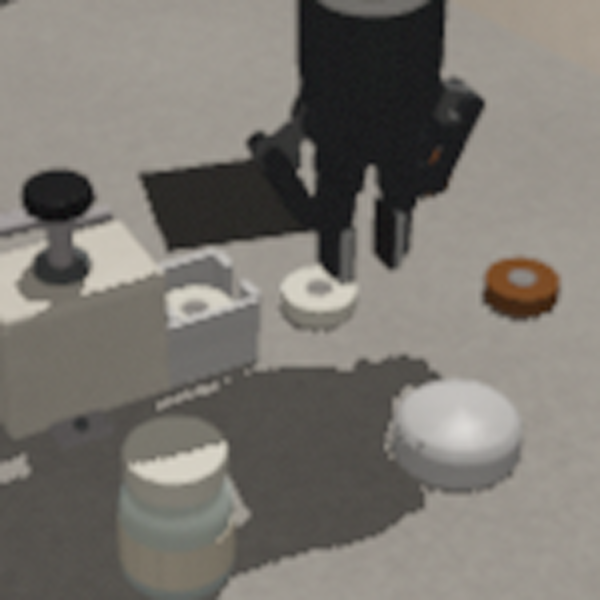

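The fingers are clear of the lap and hang on the near side of the block, at crop (365,260). The block is at (318,295). I lower to about 4 mm.

```bash
python3 -m handwheel '[[0,0,0,-1,2,20,-0.44],[0,0,0,-1,2,40,-0.44],[0,0,0,-1,2,50,-0.44],[0,0,0,-1,2,56,-0.44],[0,0,0,-1,2,57,-0.44],[0,0,0,-1,2,57,-0.44]]'; python3 -c "
from h import *
go([.6355,.0663,.004],[.976,-.2185])"
```

```text
t: 6.18
tool_pos: [0.602, -0.0786, 0.0023]
orientation: [2.451, 1.964, 0.001]
wrist_force: [-0.3, 0.4, 0.1]
grip_width: 0.0237
grasp_force: 0.0
t 6.18 pos [ 0.602  -0.0786  0.0023] F [-0.3  0.4  0.1] w 0.0237 q [-0.32  0.72  1.41 -0.    1.01 -0.1 ] toolxy [[0.218, 0.976], [0.976, -0.218], [-0.0, 0.001]]
shift mm [148.7   1.1  -1.8]
rz 0.0 or -3.141
```

```bash
python3 -m handwheel '[[0,0,0,5,1,-1,-0.44],[0,0,0,10,1,-1,-0.44],[0,0,0,15,1,-1,-0.44],[0,0,0,20,1,-1,-0.44],[0,0,0,25,1,-1,-0.44],[0,0,0,31,1,-1,-0.44],[0,0,0,37,1,-1,-0.44],[0,0,0,43,1,-1,-0.44],[0,0,0,49,1,-1,-0.44],[0,0,0,55,1,-1,-0.44],[0,0,0,61,1,-1,-0.44],[0,0,0,66,1,-1,-0.44]]'; python3 - <<'E'
from h import *
go([.6355,.0663,.004],[.976,-.2185])
S=save("side","s4.png")
cv2.imwrite("pics/s4c.png",cv2.resize(S["frame"][150:280,210:340],None,fx=4,fy=4,interpolation=2)[:,:,::-1])
E
```

```text
t: 7.18
tool_pos: [0.6172, -0.0137, 0.0027]
orientation: [-2.452, -1.964, 0.0]
wrist_force: [-0.4, -0.4, -0.6]
grip_width: 0.0239
grasp_force: 0.2
t 7.18 pos [ 0.6172 -0.0137  0.0027] F [-0.4 -0.4 -0.6] w 0.0239 q [-0.21  0.73  1.38  0.    1.03  0.01] toolxy [[0.218, 0.976], [0.976, -0.218], [0.0, -0.0]]
shift mm [82.   0.4 -1.3]
rz 0.0 or -3.141
```

View pics/s4c.png

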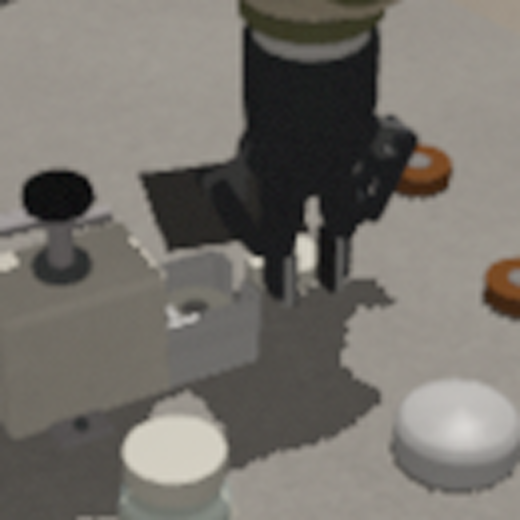

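The block is ahead of both fingers, visible between them at crop (305,250) and to the left at (262,265). I continue pushing.

```bash
python3 -m handwheel '[[0,0,0,6,0,0,-0.44],[0,0,0,13,0,0,-0.44],[0,0,0,20,0,0,-0.44],[0,0,0,27,0,0,-0.44],[0,0,0,34,0,0,-0.44],[0,0,0,41,0,0,-0.44],[0,0,0,48,0,0,-0.44],[0,0,0,55,0,0,-0.44],[0,0,0,62,0,0,-0.44],[0,0,0,69,0,0,-0.44],[0,0,0,75,0,0,-0.44],[0,0,0,78,0,0,-0.44]]'; python3 -m handwheel '[[0,0,0,2,0,0,-0.44],[0,0,0,2,0,0,-0.44],[0,0,0,-10,0,0,-0.44],[0,0,0,-25,0,0,-0.44],[0,0,0,-40,0,-20,-0.44],[0,0,0,-50,0,-50,-0.44],[0,0,0,-80,0,-80,-0.44],[0,0,0,-110,0,-110,-0.44],[0,0,0,-140,0,-140,-0.44],[0,0,0,-150,0,-150,-0.44],[0,0,0,-150,0,-150,-0.44],[0,0,0,-150,0,-150,-0.44]]'; python3 - <<'E'
from h import *
T=save("top","t5.png");S=save("side","s5.png")
a=cv2.resize(T["frame"][100:230,170:300],None,fx=3,fy=3,interpolation=2);b=cv2.resize(S["frame"][165:295,200:330],None,fx=3,fy=3,interpolation=2)
cv2.imwrite("pics/both5.png",np.hstack([a,b])[:,:,::-1])
E
```

```text
t: 8.23
tool_pos: [0.6342, 0.0627, 0.0027]
orientation: [-2.451, -1.965, -0.0]
wrist_force: [0.4, 0.1, -0.3]
grip_width: 0.0235
grasp_force: 0.1
t: 9.23
tool_pos: [0.6008, -0.0863, 0.1528]
orientation: [2.454, 1.961, 0.0]
wrist_force: [-0.8, 0.4, -0.2]
grip_width: 0.0238
grasp_force: 0.0
```

View pics/both5.png

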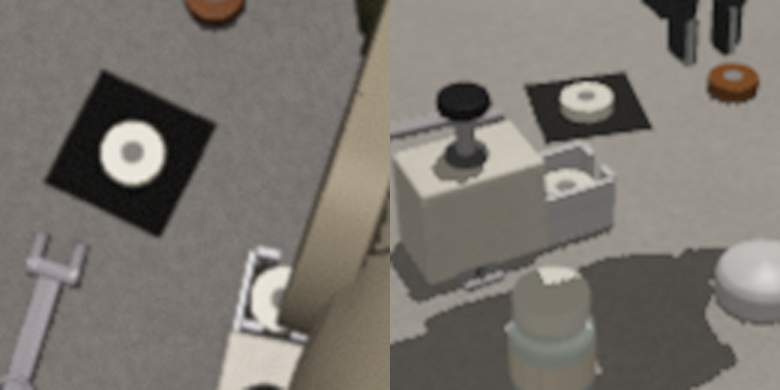

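The block lies in the centre of the mat, at crop (132,152), with clear margin all round. The plunger is up, the bystanders have not moved, and the gripper is free.

```bash
python3 -c "
from station import *
print(finish_job())"
```

```text
the job is handed in; nothing more can be done
None
```

I pressed the plunger down to its stop once and released it, then pushed the single ejected block over the counter to the middle of the mat; the job is handed in at about 9 s, and the last pictures showed nothing else moved.

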